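Set up a stepped spindle on V-blocks under a dial gauge

ROBOT

A 6-joint arm with a two-finger parallel gripper is mounted at the origin on the work surface; the furniture and walls round the work are solid. World frame = base frame: x ahead of the robot, y to its left, z up, the work surface at z = 0. Lengths are in m, angles in rad, forces in N, time in s.
With the tool pointing down it reaches from about 0.35 to 0.775 m from the base axis. Payload 5.5 kg.
Tool frame: the origin (TCP) lies at the very end of the fingers, on their centre line; the grasp point (between the pads) lies env.hold_point_z behind it (env.hold_point_z is the distance from the TCP to the grasp point, in m); z points along the fingers, y is the line along which they close (so a half turn about z gives the same grasp; the last joint's range is limited). The gripper opens to 85 mm and grips with 20 to 120 N. Pads are 22 mm wide; open, the fingers measure 114 mm over their backs; the gripper's body (76 mm by 85 mm) begins 54 mm behind the grasp point. The pads swing forward as they close: fully open they stand 13 mm farther back than shut.
Start: joints at [1.19, 0.313, 0.046, 1.304, 0, 1.431], TCP at [0.137, 0.558, 0.206] pointing down, gripper open.
Joint ranges: [-2.76, 2.76], [-0.86, 1.69], [-1.03, 1.26], [-2.2, 2.34], [-1.47, 1.5], [-3.14, 3.14]. Speed limits (rad/s): [2.57, 2.57, 3.14, 3.14, 3.14, 3.14].

INTERFACE

Orientations are given as a unit quaternion [w, x, y, z].
In Python, from workcell import env gives the robot as it stands.
- The arm moves only by the tool carry_out, never from a script. Its argument "steps" is a list of rows, each a list of 3 entries, a list of its own where there are three numbers: the turn, a rotation vector about the tool's x, y, z in degrees, then the shift along the tool's x, y, z in cm, then the closure in counts, from 0 (fully open) to 255 (shut). A call has exactly 8 rows; each row is the pose to reach, as a shift and turn from the pose commanded when the call began, along the tool's axes at that moment; what a row does not reach only later rows make up. A row lasts 1/8 s, in which the tool goes at most 62.5 mm and 10.7 degrees, less where a joint would pass 70% of its speed; a pose out of reach is approached as far as the arm can. A call with a gripper value outside its range is refused whole. The fingers move at their own pace and stop on an object; "force" is the grip in N (left out, the last holds). Time passes only in rows, so rows that repeat a pose let the fingers close, or fill a call up. It gives the time, the measured TCP pose, the force, the opening and the grip force at its end, in the units of the state.
- env.get_state(): the state, without advancing time (a new reading comes with each control period).
- env.read_camera(name): name is "side" or "top"; returns (picture, depth): 420x560x3 uint8, red, green, blue; 420x560 float32, m along the optical axis (not along the pixel's ray), 0 where there is no reading.
- env.get_calibration(name): a dict with "fx", "fy", "cx", "cy" (pixels), "origin" and "orientation" of the camera in the world. Camera axes: x right, y up, looking along -z (the intrinsics and any distortion apply to the point x, -y, -z); pixel columns grow to the right and rows downward; lengths in m; the calibration is good to about 2 mm. A picture is of the moment at which its call begins. get_calibration takes no time and is no camera call.
- env.hand_in(): hands the job in; it is judged then, once.
The state is a dict: "clock": time; "joint_pos": joint angles; "qvel": joint speeds; "tau": joint torques, N m; "tcp_pos": TCP position; "orientation": TCP orientation; "wrist_force": force on the tool from outside, world axes, zero at the start; "ft_torque": the same for the moment, N m; "finger_gap": finger opening in m; "grip_force": force on a finger pad.
Only numpy, scipy, OpenCV 4.12 (cv2) and the standard library are available. Lean on these libraries where they do the work, as an engineer would, in place of code of your own. Each camera call takes 0.05 s, during which the arm holds its last target. There are 200 camera calls.

TASK

Set up the stepped spindle for gauging on the grey board: stand the low broad V-block next to the broad-faced end stop and the tall slim V-block next to the slim-faced one, V-grooves in line, each about midway between its stop and the middle of the board. Then lay the spindle across both blocks, midway between the stops with its thick end in the low block, so that it lies level. Last, stand the dial gauge on the board behind the spindle (the side away from the robot), between the blocks, dial towards the robot, so that its sprung feeler bears on the top of the spindle's square boss; let go of everything.

Things in the scene. Friction and masses are not known exactly. Their poses are not given: they have to be found in the camera images.
- board: Grey laminate board, 190 (x) by 260 (y) by 14 mm, fixed on the table, turned up to 0.17 rad. Origin at the centre of its underside; x away from the robot, y to the robot's left along the long side. The spindle's axis belongs above the board's y axis; block centres at x = 0, y = +60 and -60 mm, grooves along y; the gauge's origin at x = +62, y = 0 mm, its axes turned like the board's.
- stop_broad: Dark steel end stop with broad round pads, 32 mm across, on both faces; fixed on the board at x = 0 near one end (board y = +115 or -115 mm, which end varies). Foot 46 (x) by 16 (y) mm, upright 24 (x) by 12 (y) mm, 76 mm high; pads 60 mm above the board, their surfaces 12.5 mm from the middle. Origin under its centre on the board's top; axes as the board's.
- stop_slim: The other dark steel end stop, the same but with small pads 14 mm across; fixed at x = 0 near the other end of the board. Origin under its centre on the board's top; axes as the board's.
- v_low: Low broad steel V-block, loose, 0.5 kg: 60 (own x) by 36 (own y) mm, 50 mm high. The 90 degree groove in its top runs along own y, 31 mm wide at the top, its bottom 34.5 mm above the underside: for the spindle's 36 mm end. Can be gripped across x (60 mm) or y (36 mm). Origin at the centre of its underside. Half a turn makes no difference.
- v_tall: Tall slim steel V-block, loose, 0.42 kg: 44 (own x) by 30 (own y) mm, 60 mm high. The 90 degree groove in its top runs along own y, 28 mm wide at the top, its bottom 45.9 mm above the underside: for the spindle's 20 mm end. Can be gripped across x (44 mm) or y (30 mm). Origin at the centre of its underside. Half a turn makes no difference.
- spindle: Stepped aluminium spindle, 190 mm long, loose, 0.36 kg. Origin on its axis at mid-length, axis along own y: thick end (36 mm round, hollow) at +y, square boss 42 x 42, 36 mm long, in the middle, thin end (20 mm round, threaded) at -y. Starts lying on the boss, origin 21 mm up, thick end away from the robot; grip the boss across own x. In its V-blocks the axis is 60 mm above the board's top.
- gauge: Dial gauge on a stand, loose, 0.75 kg, 180 mm high. Dark base 56 (x) by 50 (y) by 32 mm; post in its middle; on top a square head 22 x 22 mm, 144 to 178 mm above the underside, to carry it by (grip across own y). An arm holds a 40 mm dial facing own -x, 62 mm ahead of the post, z 97 to 137 mm. Origin at the centre of the underside, z up.
- gauge_tip (a point): Lower end of the gauge's sprung feeler, 62 mm ahead (-x) of the post's axis and, when free, 76 mm above the base's underside: 5 mm lower than the top of the boss will stand above the board (81 mm), so the gauge must come down on it from above.
- gauge_feeler (a joint): How far the feeler is pushed up into the gauge, in m: 0 free, 0.012 fully in, about 0.005 when the gauge stands properly on the boss. Light spring, under 1 N.
Things that resemble listed ones, but are neither listed nor needed, are in the scene too. Of the things that look like the gauge, the smaller one is meant.

How it is judged:
On the way, in this order (a step that is already met when the one before it is completed fails the run):
1. both V-blocks stand upright in their places on the board, the low one by the broad stop, the tall one by the slim stop (horizontal distance between v_low and stop_broad between 0.043 and 0.067 m and y of v_low in the frame of board between -0.078 and 0.078 m and x of v_low in the frame of board between -0.01 and 0.01 m and z of v_low in the frame of board between 0.01 and 0.018 m and angle between each of v_low, v_tall's own z axis and vertical below 0.05 rad and angle between the y axis of each of v_low, v_tall and the y axis of board, either way round below 0.14 rad and horizontal distance between v_tall and stop_slim between 0.043 and 0.067 m and y of v_tall in the frame of board between -0.078 and 0.078 m and x of v_tall in the frame of board between -0.01 and 0.01 m and z of v_tall in the frame of board between 0.01 and 0.018 m), for 0.2 s.
2. the spindle lies level across both V-blocks (all of step 1 and x of spindle in the frame of board between -0.012 and 0.012 m and y of spindle in the frame of board between -0.013 and 0.013 m and z of spindle in the frame of board between 0.069 and 0.079 m and angle between spindle's own y axis and vertical between 1.5308 and 1.6108 rad and angle between the y axis of spindle and the y axis of board, either way round below 0.14 rad and contact force between spindle and v_low above 0.3 N and contact force between spindle and v_tall above 0.3 N), for 0.2 s.
At the end, for the whole second after the job is handed in: Each V-block upright by its own stop: 43-67 mm off, 10 mm from the centre line, 8 deg. Spindle on both, level to 0.04 rad, middle within 13 mm of the board's. Gauge upright on the board 42-82 mm behind the line, feeler pressed 2-9 mm within 15 mm of the spindle's middle. All at rest (all of step 2 and x of gauge in the frame of board between 0.042 and 0.082 m and z of gauge in the frame of board between 0.01 and 0.018 m and angle between gauge's own z axis and vertical below 0.05 rad and horizontal distance between gauge_tip and spindle below 0.015 m and value of joint gauge_feeler between 0.002 and 0.009 m and contact force between gauge and spindle above 0.05 N and linear speed of each of v_low, v_tall, spindle, gauge below 0.01 m/s and angular speed of each of v_low, v_tall, spindle, gauge below 0.1 rad/s); the robot touches nothing.
It also fails if it takes over 109 s, if anything falls off the work surface, if the arm or the gripper's body presses on something with over 40 N, if the wrist force passes 120 N, or if a joint passes its speed limit or range.

## Working session

There is one attempt and no reset: what is moved stays moved. The work goes in short steps, Python scripts to look and compute and a tool call to move; the robot and the scene stay as the last step left them, time stands still between calls to the robot, and variables do not carry over. Pictures are saved under pics/ and viewed, at most 14 in all, crops included, and the job is handed in when it is done.

Besides the shell and the picture viewer there is one more tool, called after "Request:" in YAML: its name, and indented under it one key for each argument. carry_out: Moves the arm, as the interface text tells. Its arguments: {"type":"object","properties":{"steps":{"type":"array","items":{"type":"array"}},"force":{"type":"number"}},"required":["steps"]}

```bash
ls; mkdir -p pics
cat > h.py <<'E'
import numpy as np, cv2
from scipy.spatial.transform import Rotation as R
from workcell import env
def q(o): return R.from_quat([o[1],o[2],o[3],o[0]])
def look(n,name):
    im,d=env.read_camera(n); cv2.imwrite('pics/%s.png'%name,im[:,:,::-1]); np.save('pics/%s.npy'%name,d); return im,d
def cloud(n,d):
    c=env.get_calibration(n); v,u=np.mgrid[0:420,0:560]
    p=np.stack([(u-c['cx'])/c['fx']*d,-(v-c['cy'])/c['fy']*d,-d],-1)
    P=p@q(c['orientation']).as_matrix().T+np.array(c['origin']); P[d==0]=np.nan; return P
E
python3 - <<'E'
from h import *
for n in('top','side'):
    look(n,n+'0'); print(env.get_calibration(n))
print(env.get_state(),env.hold_point_z)
E
```

```text
pics
{'fx': 487.29967607174905, 'fy': 487.29967607174905, 'cx': 279.9206431444628, 'cy': 205.29832187335737, 'origin': array([0.16142378, 0.04034735, 1.3394594 ]), 'orientation': array([-0.67493583, -0.07091182,  0.07655452,  0.7304605 ])}
{'fx': 441.10061785032156, 'fy': 441.10061785032156, 'cx': 282.7339814693219, 'cy': 212.62342918979107, 'origin': array([ 0.48099451, -0.86651096,  0.63772697]), 'orientation': array([0.86844912, 0.49460209, 0.01995387, 0.02769027])}
{'clock': 0.1, 'joint_pos': array([ 1.19041117e+00,  3.13943300e-01,  4.50781274e-02,  1.30361954e+00,
       -4.14379269e-05,  1.43117755e+00]), 'qvel': array([-1.29351586e-03, -1.34449196e-03,  3.14503023e-03,  2.05422041e-04,
        7.45029044e-05, -9.53822480e-05]), 'tau': array([ 4.45591097e-03, -4.81724775e+01,  2.99243385e+01,  1.27370082e-02,
       -4.81340237e-05, -8.28892070e-06]), 'tcp_pos': array([0.13694696, 0.55792335, 0.20508194]), 'orientation': array([-1.97004561e-04,  1.20092574e-01,  9.92762338e-01, -8.21145458e-04]), 'wrist_force': array([-0.27339701, -0.02115013,  0.13477058]), 'ft_torque': array([ 0.02745643, -0.02966313,  0.03538616]), 'grip_force': 0.0, 'finger_gap': 0.08550975070565531} 0.0187
```

View pics/top0.png

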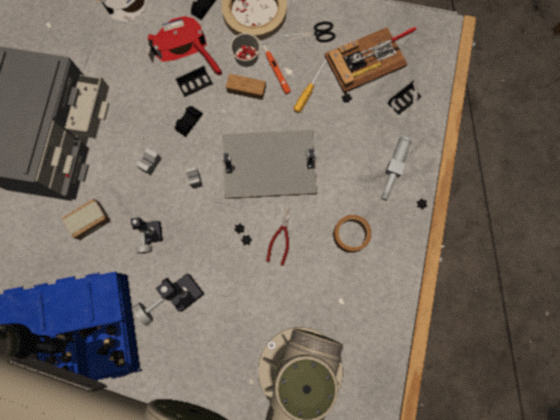

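View pics/side0.png

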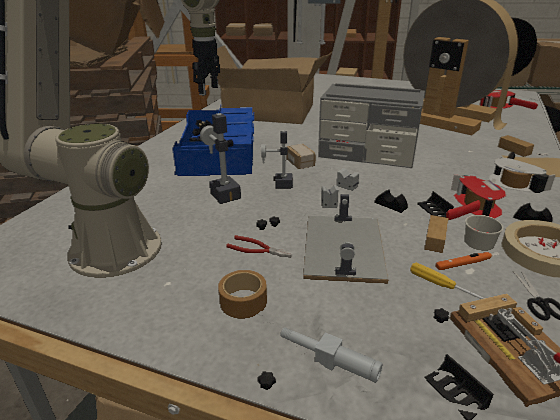

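The top view shows the board at about (269,164) and V-blocks at (148,160) and (193,177). The spindle is at (397,168), the small gauge at (147,230) and the larger decoy at (178,292). Next I'll measure from depth and enlarge crops.

Run:
```python
from h import *
d=np.load('pics/top0.npy'); P=cloud('top',d)
def rect(name,u0,u1,v0,v1,z0,z1):
    p=P[v0:v1,u0:u1].reshape(-1,3); p=p[(p[:,2]>z0)&(p[:,2]<z1)]
    if len(p)<3: print(name,len(p)); return
    r=cv2.minAreaRect((p[:,:2]*1000).astype(np.float32)); print(name,len(p),'c',np.round(r[0],1),'s',np.round(r[1],1),'a',round(r[2],1),'zmed',np.round(np.median(p[:,2]),4),'zmax',p[:,2].max().round(4),'mean',p.mean(0).round(4))
rect('table',330,350,150,200,-1,1)
rect('board',210,330,120,210,.008,.02)
rect('stopL',215,240,140,180,.06,.12); rect('stopR',300,322,140,180,.06,.12)
rect('vA',130,165,140,180,.03,.08); rect('vA top',130,165,140,180,.045,.08)
rect('vB',180,208,160,192,.03,.08); rect('vB top',180,208,160,192,.05,.08)
rect('sp',375,420,125,210,.01,.08); rect('boss',375,420,125,210,.037,.06)
rect('g head',120,170,205,260,.165,.2);rect('g all',120,170,205,260,.06,.13);rect('g base',120,170,205,260,.02,.04)
rect('G head',140,215,260,330,.19,.3)
im=cv2.imread('pics/top0.png')
a=cv2.resize(im[135:200,125:215],None,fx=4.4,fy=4.4,interpolation=2);b=cv2.resize(im[135:200,215:325],None,fx=3.6,fy=4.4,interpolation=2)
c=cv2.resize(im[200:265,115:205],None,fx=4.4,fy=4.4,interpolation=2);e=cv2.resize(im[130:205,355:445],None,fx=4.4,fy=286/75,interpolation=2)
cv2.imwrite('pics/m.png',np.vstack([np.hstack([a,b]),np.hstack([c,e])])[:, :800])
```

```text
table 996 c [ 521.5 -157.7] s [ 55.7 146.7] a 84.0 zmed 0.0019 zmax 0.0136 mean [ 0.5204 -0.1577  0.0021]
board 5522 c [564.3  38.9] s [341.6 264.4] a 86.1 zmed 0.0146 zmax 0.02 mean [0.5632 0.0425 0.0145]
stopL 82 c [569.7 155. ] s [23.9 25.4] a 44.3 zmed 0.0865 zmax 0.094 mean [0.5667 0.1552 0.0837]
stopR 107 c [562.5 -73.7] s [25.3 28.8] a 89.3 zmed 0.0871 zmax 0.0954 mean [ 0.5603 -0.073   0.0845]
vA 327 c [593.4 377.2] s [39.2 61.5] a 53.7 zmed 0.0475 zmax 0.058 mean [0.5917 0.3755 0.0458]
vA top 202 c [593.7 377.3] s [39.1 60.9] a 54.4 zmed 0.05 zmax 0.058 mean [0.5923 0.3766 0.0502]
vB 218 c [534.1 251.7] s [46.2 30.7] a 10.9 zmed 0.0558 zmax 0.067 mean [0.5323 0.2506 0.0544]
vB top 161 c [534.1 251.5] s [46.2 30.3] a 10.9 zmed 0.0582 zmax 0.067 mean [0.5343 0.2515 0.058 ]
sp 866 c [ 533.1 -322. ] s [123.9 242.5] a 81.8 zmed 0.0334 zmax 0.0489 mean [ 0.5276 -0.3158  0.0319]
boss 329 c [ 535.  -316.7] s [ 41.8 153.6] a 63.2 zmed 0.0411 zmax 0.0489 mean [ 0.5394 -0.3184  0.0412]
g head 102 c [394.  375.4] s [22.1 23.6] a 3.7 zmed 0.1783 zmax 0.1848 mean [0.3937 0.374  0.1778]
g all 159 c [363.3 375.6] s [78.5 37.7] a 10.4 zmed 0.1215 zmax 0.1299 mean [0.3647 0.3705 0.1174]
g base 295 c [392.1 370.8] s [62.1 43.4] a 1.1 zmed 0.0326 zmax 0.0394 mean [0.3909 0.3688 0.0323]
G head 331 c [199.6 323.1] s [ 32.5 111.1] a 37.1 zmed 0.2511 zmax 0.2605 mean [0.2138 0.3006 0.2378]
```

View pics/m.png

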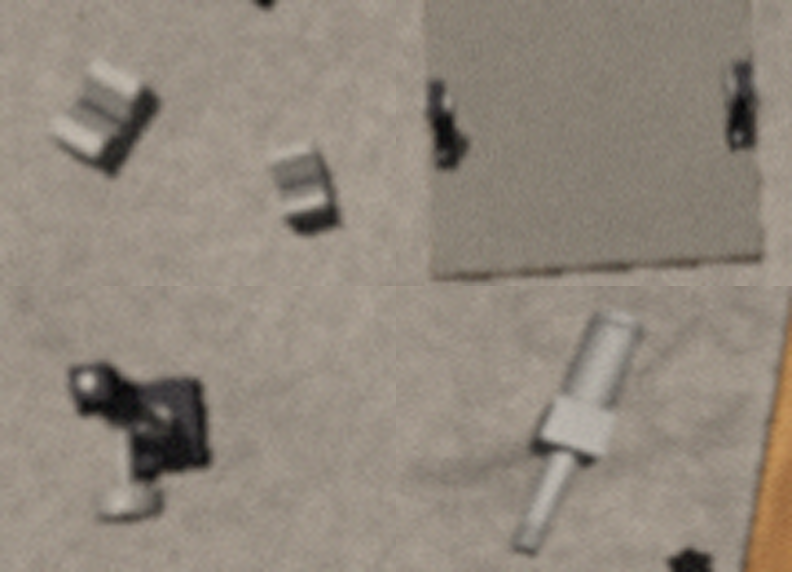

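The crop shows the low block's groove running about 55–60° from world x and the tall block's at about 100°. The dial points towards the robot. The spindle's thick end is up and to the right in the picture, away from the robot. Next I'll refine the board and stops and see which stop is the broad one.

Run:
```python
from h import *
d=np.load('pics/top0.npy'); P=cloud('top',d); Z=np.nan_to_num(P[...,2])
m=np.zeros(Z.shape,np.uint8); m[115:215,210:330]=(cv2.medianBlur(Z.astype(np.float32),5)[115:215,210:330]>.0085)
m=cv2.morphologyEx(m,cv2.MORPH_OPEN,np.ones((7,7)))
n,l,s,_=cv2.connectedComponentsWithStats(m); k=1+s[1:,4].argmax(); mm=(l==k)&(Z<.022)
p=P[mm]; r=cv2.minAreaRect((p[:,:2]*1000).astype(np.float32)); print('board',r,p.mean(0))
# plane orthographic centroid
for nm,b in dict(L=(215,240),R=(300,322)).items():
    q_=P[140:180,b[0]:b[1]].reshape(-1,3);q_=q_[(q_[:,2]>.083)];print(nm,len(q_),q_.mean(0),np.median(q_,0))
# spindle
p=P[125:210,375:415].reshape(-1,3);p=p[(p[:,2]>.012)&(p[:,2]<.08)]
vx,vy,x0,y0=cv2.fitLine((p[:,:2]).astype(np.float32),cv2.DIST_HUBER,0,.01,.01).ravel();print('sp line',vx,vy,x0,y0,np.degrees(np.arctan2(vy,vx)))
t=(p[:,:2]-[x0,y0])@[vx,vy];w=(p[:,:2]-[x0,y0])@[-vy,vx];print('t range',np.percentile(t,[0,1,99,100]),np.percentile(w,[0,1,99,100]))
for a in np.arange(-.12,.12,.01):
    g=(t>a)&(t<a+.01); 
    if g.sum()>3: print(round(a,3),g.sum(),w[g].min().round(3),w[g].max().round(3),np.median(p[g,2]).round(3))
g=P[205:260,120:170].reshape(-1,3);g=g[(g[:,2]>.168)];print('head',g.mean(0))
g=P[205:260,120:170].reshape(-1,3);g=g[(g[:,2]>.09)&(g[:,2]<.14)&(g[:,0]<.35)];print('dial',g.mean(0),len(g))
for (u,v) in [(40,100),(75,180),(90,100),(70,320),(130,360)]: print(u,v,P[v,u])
im=cv2.imread('pics/side0.png')[180:290,270:400]; cv2.imwrite('pics/s.png',cv2.resize(im,None,fx=5,fy=5,interpolation=2))
```

```text
board ((605.3325805664062, 23.53839111328125), (249.07000732421875, 184.00157165527344), 64.00967407226562) [nan nan nan]
L 48 [0.56791237 0.15603863 0.08909277] [0.56808702 0.15602329 0.08913541]
R 71 [ 0.56237698 -0.07332616  0.0890305 ] [ 0.56196961 -0.07317683  0.08925699]
sp line 0.9026499 -0.43037567 0.52906704 -0.31267133 -25.491404
t range [-0.10477    -0.10336848  0.08565427  0.13704555] [-0.06409019 -0.02109801  0.02013943  0.06499836]
-0.11 17 -0.009 0.008 0.026
-0.1 26 -0.009 0.009 0.027
-0.09 24 -0.009 0.009 0.028
-0.08 24 -0.009 0.009 0.029
-0.07 24 -0.009 0.009 0.031
-0.06 25 -0.064 0.009 0.029
-0.05 30 -0.01 0.041 0.029
-0.04 23 -0.009 0.009 0.028
-0.03 89 -0.021 0.02 0.039
-0.02 55 -0.021 0.02 0.042
-0.01 53 -0.051 0.02 0.043
-0.0 48 -0.052 0.02 0.042
0.01 40 -0.054 0.016 0.038
0.02 46 -0.02 0.016 0.035
0.03 41 -0.019 0.016 0.035
0.04 46 -0.023 0.016 0.036
0.05 41 -0.019 0.032 0.036
0.06 45 -0.018 0.016 0.036
0.07 43 -0.019 0.016 0.035
0.08 23 -0.017 0.015 0.034
head [0.39363713 0.37430166 0.1783247 ]
dial [0.3331901  0.36860239 0.12936209] 127
40 100 [0.71106364 0.5918272  0.21576866]
75 180 [0.55263518 0.57737159 0.03777796]
90 100 [0.76543975 0.51953538 0.08228027]
70 320 [0.17506233 0.55785359 0.1077848 ]
130 360 [0.06764161 0.41732529 0.090354  ]
```

View pics/s.png

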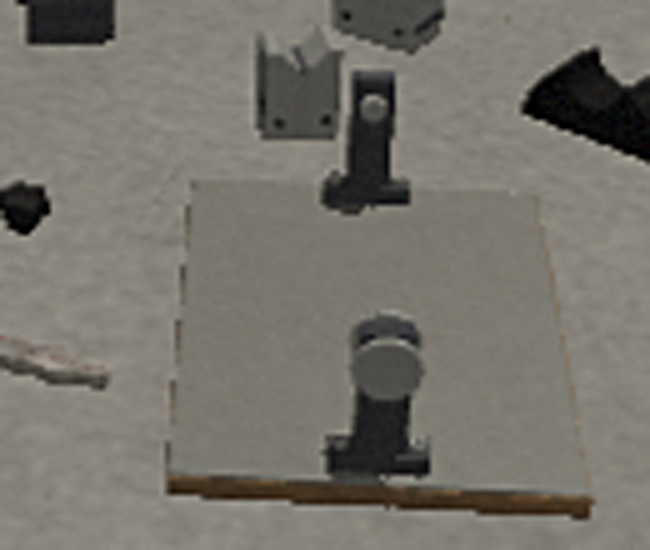

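The near stop (world y≈-0.073) has the broad pads and the far one (y≈+0.156) the slim ones. The board centre is about (0.565, 0.041) with yaw about -1.4°. The stop spacing measures 229 mm against 230 expected, which fits.

```bash
cat > go.py <<'E'
# python3 go.py x y z yaw [...] : each target as turn(deg)/shift(cm) from the measured pose
import sys
from h import *
s=env.get_state(); T=q(s['orientation']); p0=np.array(s['tcp_pos'])
ty=T.apply([0,1,0]); print('t',round(s['clock'],2),'tcp',p0.round(4),'yaw',round(np.degrees(np.arctan2(ty[1],ty[0])),1),'gap',round(s['finger_gap'],4),'grip',round(s['grip_force'],1),'F',np.round(s['wrist_force'],1),'j',np.round(s['joint_pos'],2))
a=list(map(float,sys.argv[1:]))
for i in range(0,len(a),4):
    w=np.radians(a[i+3]); y=np.array([np.cos(w),np.sin(w),0]); z=np.array([0,0,-1]); x=np.cross(y,z)
    G=R.from_matrix(np.stack([x,y,z],1))
    print(a[i:i+4],'turn',np.degrees((T.inv()*G).as_rotvec()).round(1),'shift',(T.inv().apply(np.array(a[i:i+3])-p0)*100).round(2))
E
python3 go.py .137 .558 .30 76.2 .594 .377 .25 144.4 .594 .377 .15 144.4
```

```text
t 0.1 tcp [0.1369 0.5579 0.2051] yaw 76.2 gap 0.0855 grip 0.0 F [-0.3 -0.   0.1] j [ 1.19  0.31  0.05  1.3  -0.    1.43]
[0.137, 0.558, 0.3, 76.2] turn [-0.1 -0.   0. ] shift [-0.   -0.01 -9.49]
[0.594, 0.377, 0.25, 144.4] turn [ -0.1  -0.1 -68.2] shift [-48.7   -6.68  -4.49]
[0.594, 0.377, 0.15, 144.4] turn [ -0.1  -0.1 -68.2] shift [-48.7   -6.66   5.51]
```

Request:
carry_out:
  steps:
    - [[0,0,0],[0,0,-6],0]
    - [[0,0,-10],[-6,-0.8,-8],0]
    - [[0,0,-20],[-12,-1.6,-8],0]
    - [[0,0,-30],[-18,-2.5,-8],0]
    - [[0,0,-40],[-24,-3.3,-8],0]
    - [[0,0,-50],[-30,-4.1,-8],0]
    - [[0,0,-60],[-36,-4.9,-7],0]
    - [[0,0,-68.2],[-42,-5.8,-6],0]

```text
clock: 1.1
tcp_pos: [0.5329, 0.401, 0.2653]
orientation: [-0.0, -0.459, 0.888, 0.0]
wrist_force: [0.8, 0.8, 0.5]
finger_gap: 0.0852
grip_force: 0.0
```

```bash
python3 go.py .594 .377 .15 144.4 .594 .377 .012 144.4
```

```text
t 1.1 tcp [0.5329 0.401  0.2653] yaw 144.7 gap 0.0852 grip 0.0 F [0.8 0.8 0.5] j [ 0.52  0.51  0.48  1.54  0.   -0.43]
[0.594, 0.377, 0.15, 144.4] turn [ 0.  -0.   0.3] shift [-1.58 -6.37 11.53]
[0.594, 0.377, 0.012, 144.4] turn [ 0.  -0.   0.3] shift [-1.58 -6.38 25.33]
```

Request:
carry_out:
  steps:
    - [[0,0,0.3],[-1.6,-4.5,3],0]
    - [[0,0,0.3],[-1.6,-6.4,8],0]
    - [[0,0,0.3],[-1.6,-6.4,12],0]
    - [[0,0,0.3],[-1.6,-6.4,16],0]
    - [[0,0,0.3],[-1.6,-6.4,19],0]
    - [[0,0,0.3],[-1.6,-6.4,22],0]
    - [[0,0,0.3],[-1.6,-6.4,24.5],0]
    - [[0,0,0.3],[-1.6,-6.4,25.3],0]

```text
clock: 2.1
tcp_pos: [0.5908, 0.3768, 0.0102]
orientation: [-0.002, -0.455, 0.891, 0.0]
wrist_force: [-0.3, 0.6, 0.4]
finger_gap: 0.0859
grip_force: 0.0
```

Request:
carry_out:
  steps:
    - [[0,0,0],[0,0,0],60]
    - [[0,0,0],[0,0,0],90]
    - [[0,0,0],[0,0,0],120]
    - [[0,0,0],[0,0,0],150]
    - [[0,0,0],[0,0,0],255]
    - [[0,0,0],[0,0,0],255]
    - [[0,0,0],[0,0,0],255]
    - [[0,0,0],[0,0,0],255]
  force: 60

```text
clock: 3.1
tcp_pos: [0.5938, 0.3783, 0.0147]
orientation: [0.002, -0.455, 0.891, -0.0]
wrist_force: [0.0, 0.2, 6.0]
finger_gap: 0.0574
grip_force: 65.8
```

```bash
python3 go.py .594 .377 .16 144.4 .5636 -.0186 .16 178.6
```

```text
t 3.1 tcp [0.5938 0.3783 0.0147] yaw 144.1 gap 0.0574 grip 65.8 F [0.  0.2 6. ] j [ 0.45  0.66  0.12  1.03  0.   -0.49]
[0.594, 0.377, 0.16, 144.4] turn [-0.1  0.2 -0.3] shift [  0.05  -0.12 -14.53]
[0.5636, -0.0186, 0.16, 178.6] turn [ -0.1   0.1 -34.5] shift [ 33.88 -20.85 -14.59]
```

Request:
carry_out:
  steps:
    - [[0,0,0],[0,0,-1],255]
    - [[0,0,0],[0,0,-3],255]
    - [[0,0,0],[0,0,-6],255]
    - [[0,0,0],[0,0,-10],255]
    - [[0,0,0],[0.5,-0.3,-13.5],255]
    - [[0,0,-3],[2,-1.2,-14.6],255]
    - [[0,0,-7],[5,-3.1,-14.6],255]
    - [[0,0,-12],[9,-5.5,-14.6],255]

```text
clock: 4.1
tcp_pos: [0.5833, 0.2721, 0.1581]
orientation: [-0.001, -0.547, 0.837, 0.0]
wrist_force: [0.1, -0.4, -4.8]
finger_gap: 0.0574
grip_force: 65.1
```

```bash
python3 go.py .5636 -.0186 .16 178.6  .5636 -.0186 .07 178.6
```

```text
t 4.1 tcp [0.5833 0.2721 0.1581] yaw 156.4 gap 0.0574 grip 65.1 F [ 0.1 -0.4 -4.8] j [ 0.31  0.47  0.15  1.26  0.   -0.85]
[0.5636, -0.0186, 0.16, 178.6] turn [  0.1  -0.  -22.2] shift [27.42 -9.85 -0.18]
[0.5636, -0.0186, 0.07, 178.6] turn [  0.1  -0.  -22.2] shift [27.41 -9.86  8.82]
```

Request:
carry_out:
  steps:
    - [[0,0,-4],[4.5,-1.6,0],255]
    - [[0,0,-8],[9.5,-3.4,0],255]
    - [[0,0,-12],[14.5,-5.2,0],255]
    - [[0,0,-16],[19.5,-7,0],255]
    - [[0,0,-19],[23.5,-8.5,0],255]
    - [[0,0,-21],[26,-9.4,2],255]
    - [[0,0,-22.2],[27.4,-9.85,5],255]
    - [[0,0,-22.2],[27.4,-9.85,8],255]

```text
clock: 5.1
tcp_pos: [0.5624, -0.0191, 0.0777]
orientation: [-0.0, -0.696, 0.718, 0.001]
wrist_force: [0.0, -0.3, -5.6]
finger_gap: 0.0571
grip_force: 65.2
```

```bash
python3 go.py .5636 -.0186 .031 178.6
python3 - <<'E'
from h import *
look('side','side1'); look('top','top1')
im=cv2.imread('pics/side1.png')[150:300,240:440]; cv2.imwrite('pics/s1.png',cv2.resize(im,None,fx=4,fy=4,interpolation=2))
E
```

```text
t 5.1 tcp [ 0.5624 -0.0191  0.0777] yaw 178.2 gap 0.0571 grip 65.2 F [ 0.  -0.3 -5.6] j [-0.18  0.36 -0.21  1.    0.   -1.72]
[0.5636, -0.0186, 0.031, 178.6] turn [ 0.1  0.  -0.4] shift [-0.05 -0.13  4.67]
```

View pics/s1.png

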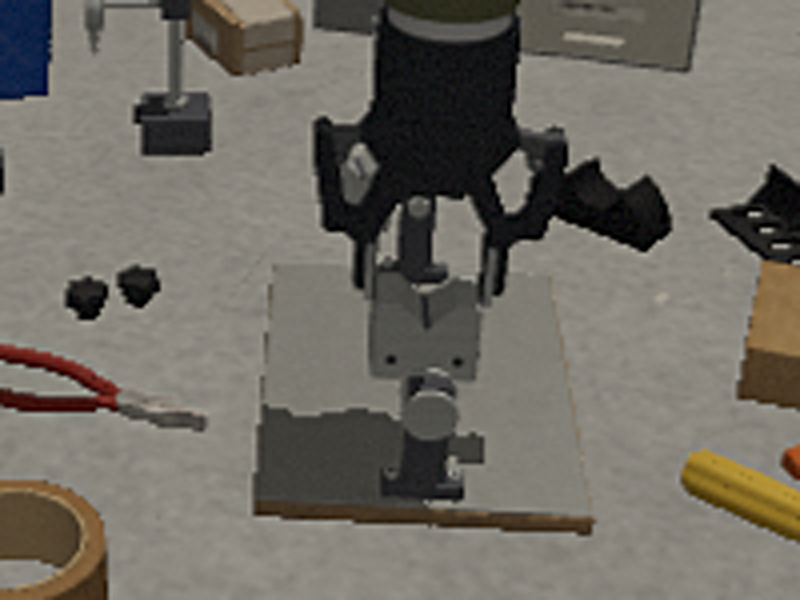

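The low block hangs upright in the fingers just behind the broad stop, its face between (370,275) and (480,380). It was gripped at TCP z≈0.0147, so I'll set it down at about 0.029.

Request:
carry_out:
  steps:
    - [[0,0,-0.4],[0,-0.1,1],255]
    - [[0,0,-0.4],[0,-0.1,2],255]
    - [[0,0,-0.4],[0,-0.1,3],255]
    - [[0,0,-0.4],[0,-0.1,3.8],255]
    - [[0,0,-0.4],[0,-0.1,4.3],255]
    - [[0,0,-0.4],[0,-0.1,4.6],255]
    - [[0,0,-0.4],[0,-0.1,4.8],255]
    - [[0,0,-0.4],[0,-0.1,4.8],255]

```text
clock: 6.2
tcp_pos: [0.5645, -0.0179, 0.0309]
orientation: [0.0, -0.699, 0.715, -0.0]
wrist_force: [-0.7, 0.2, -5.3]
finger_gap: 0.0573
grip_force: 66.5
```

Request:
carry_out:
  steps:
    - [[0,0,0],[0,0,0.1],255]
    - [[0,0,0],[0,0,0.2],255]
    - [[0,0,0],[0,0,0.2],255]
    - [[0,0,0],[0,0,0.2],110]
    - [[0,0,0],[0,0,0.2],60]
    - [[0,0,0],[0,0,0.1],20]
    - [[0,0,0],[0,0,0],0]
    - [[0,0,0],[0,0,0],0]

```text
clock: 7.2
tcp_pos: [0.5648, -0.018, 0.0313]
orientation: [0.0, -0.699, 0.715, -0.0]
wrist_force: [0.6, 0.1, -0.9]
finger_gap: 0.0857
grip_force: 0.0
```

```bash
python3 go.py .565 -.0186 .15 178.6 .5341 .2515 .16 190.9
```

```text
t 7.2 tcp [ 0.5648 -0.018   0.0313] yaw 178.7 gap 0.0857 grip 0.0 F [ 0.6  0.1 -0.9] j [-0.17  0.41 -0.27  0.9   0.   -1.72]
[0.565, -0.0186, 0.15, 178.6] turn [-0.1 -0.   0.1] shift [  0.06  -0.03 -11.87]
[0.5341, 0.2515, 0.16, 190.9] turn [ -0.1  -0.  -12.2] shift [-26.87   3.67 -12.87]
```

Request:
carry_out:
  steps:
    - [[0,0,0],[0,0,-3],0]
    - [[0,0,0],[0,0,-7],0]
    - [[0,0,0],[-1,0.1,-11.5],0]
    - [[0,0,-2],[-6,0.8,-12.8],0]
    - [[0,0,-4],[-12,1.6,-12.8],0]
    - [[0,0,-8],[-18,2.4,-12.8],0]
    - [[0,0,-12.2],[-23.5,3.2,-12.8],0]
    - [[0,0,-12.2],[-26.9,3.7,-11],0]

```text
clock: 8.2
tcp_pos: [0.5341, 0.2549, 0.1424]
orientation: [-0.002, 0.772, -0.636, 0.001]
wrist_force: [0.9, -0.2, 0.3]
finger_gap: 0.0855
grip_force: 0.0
```

```bash
python3 go.py .534 .2515 .15 190.9 .534 .2515 .02 190.9
python3 - <<'E'
from h import *
im,d=look('top','top2'); P=cloud('top',d)
def rect(name,c,h,z0,z1):
    m=(abs(P[...,0]-c[0])<h)&(abs(P[...,1]-c[1])<h)&(P[...,2]>z0)&(P[...,2]<z1); p=P[m]
    r=cv2.minAreaRect((p[:,:2]*1000).astype(np.float32)); print(name,len(p),np.round(r[0],1),np.round(r[1],1),round(r[2],1),p.mean(0).round(4),p.max(0).round(3),p.min(0).round(3))
rect('low',(.564,-.018),.043,.045,.075); rect('low62',(.564,-.018),.043,.06,.07)
E
```

```text
t 8.2 tcp [0.5341 0.2549 0.1424] yaw -168.9 gap 0.0855 grip 0.0 F [ 0.9 -0.2  0.3] j [ 0.31  0.37 -0.03  1.17  0.   -1.45]
[0.534, 0.2515, 0.15, 190.9] turn [-0.2  0.   0.2] shift [ 0.33  0.07 -0.77]
[0.534, 0.2515, 0.02, 190.9] turn [-0.2  0.   0.2] shift [ 0.34  0.12 12.23]
low 298 [564.6 -30.2] [62.  60.9] 0.6 [ 0.5628 -0.0175  0.0604] [0.595 0.    0.074] [ 0.533 -0.061  0.045]
low62 172 [564.1 -18. ] [61.4 35.4] 0.1 [ 0.5639 -0.0171  0.0644] [ 0.595 -0.     0.07 ] [ 0.533 -0.036  0.06 ]
```

The low block stands at (0.564, -0.018) with its top at 0.064, square to the board. Now the tall one.

Request:
carry_out:
  steps:
    - [[0,0,0.2],[0.35,0.1,1],0]
    - [[0,0,0.2],[0.35,0.1,4],0]
    - [[0,0,0.2],[0.35,0.1,7],0]
    - [[0,0,0.2],[0.35,0.1,10],0]
    - [[0,0,0.2],[0.35,0.1,12],0]
    - [[0,0,0.2],[0.35,0.1,12.8],0]
    - [[0,0,0.2],[0.35,0.1,12.8],40]
    - [[0,0,0.2],[0.35,0.1,12.8],80]

```text
clock: 9.25
tcp_pos: [0.5341, 0.2481, 0.014]
orientation: [-0.001, 0.77, -0.638, 0.0]
wrist_force: [0.4, 0.4, -1.4]
finger_gap: 0.0585
grip_force: 0.0
```

Request:
carry_out:
  steps:
    - [[0,0,0],[0,0,0],110]
    - [[0,0,0],[0,0,0],130]
    - [[0,0,0],[0,0,0],150]
    - [[0,0,0],[0,0,0],200]
    - [[0,0,0],[0,0,0],255]
    - [[0,0,0],[0,0,0],255]
    - [[0,0,0],[0,0,0],255]
    - [[0,0,0],[0,0,0],255]

```text
clock: 10.25
tcp_pos: [0.5341, 0.2485, 0.0142]
orientation: [-0.001, 0.77, -0.638, 0.001]
wrist_force: [-0.6, -1.2, 6.3]
finger_gap: 0.0425
grip_force: 60.2
```

```bash
python3 go.py .534 .2515 .16 190.9 .5666 .1014 .17 178.6
```

```text
t 10.25 tcp [0.5341 0.2485 0.0142] yaw -169.3 gap 0.0425 grip 60.2 F [-0.6 -1.2  6.3] j [ 0.3   0.46 -0.23  0.88 -0.   -1.46]
[0.534, 0.2515, 0.16, 190.9] turn [-0.1  0.  -0.2] shift [ -0.3   -0.08 -14.58]
[0.5666, 0.1014, 0.17, 178.6] turn [-0.1  0.  12.1] shift [ 15.06  -0.5  -15.58]
```

Request:
carry_out:
  steps:
    - [[0,0,0],[0,0,-1],255]
    - [[0,0,0],[0,0,-3],255]
    - [[0,0,0],[0,0,-6.5],255]
    - [[0,0,0],[0,0,-11],255]
    - [[0,0,2],[0.5,0,-14.5],255]
    - [[0,0,5],[3,-0.1,-15.5],255]
    - [[0,0,9],[8,-0.3,-15.5],255]
    - [[0,0,12],[12,-0.4,-15.5],255]

```text
clock: 11.25
tcp_pos: [0.559, 0.1299, 0.1678]
orientation: [-0.0, -0.699, 0.716, 0.0]
wrist_force: [0.7, -0.3, -4.1]
finger_gap: 0.0423
grip_force: 62.3
```

```bash
python3 go.py .5666 .0984 .15 178.6 .5666 .0984 .028 178.6
```

```text
t 11.25 tcp [0.559  0.1299 0.1678] yaw 178.6 gap 0.0423 grip 62.3 F [ 0.7 -0.3 -4.1] j [ 0.09  0.32 -0.03  1.22 -0.   -1.46]
[0.5666, 0.0984, 0.15, 178.6] turn [ 0.1 -0.   0. ] shift [ 3.13 -0.84  1.78]
[0.5666, 0.0984, 0.028, 178.6] turn [ 0.1 -0.   0. ] shift [ 3.13 -0.85 13.98]
```

Request:
carry_out:
  steps:
    - [[0,0,0],[2,-0.5,0],255]
    - [[0,0,0],[3.1,-0.85,1],255]
    - [[0,0,0],[3.1,-0.85,3.5],255]
    - [[0,0,0],[3.1,-0.85,6.5],255]
    - [[0,0,0],[3.1,-0.85,9],255]
    - [[0,0,0],[3.1,-0.85,11],255]
    - [[0,0,0],[3.1,-0.85,12.5],255]
    - [[0,0,0],[3.1,-0.85,13.2],255]

```text
clock: 12.25
tcp_pos: [0.5663, 0.1005, 0.0346]
orientation: [-0.001, -0.699, 0.715, 0.001]
wrist_force: [-0.4, 0.0, -3.3]
finger_gap: 0.0429
grip_force: 62.2
```

```bash
python3 go.py .5666 .0984 .028 178.6
```

```text
t 12.25 tcp [0.5663 0.1005 0.0346] yaw 178.8 gap 0.0429 grip 62.2 F [-0.4  0.  -3.3] j [ 0.04  0.42 -0.23  0.92  0.   -1.51]
[0.5666, 0.0984, 0.028, 178.6] turn [0.1 0.  0.2] shift [ 0.21 -0.03  0.66]
```

Request:
carry_out:
  steps:
    - [[0,0,0.2],[0.2,0,0.4],255]
    - [[0,0,0.2],[0.2,0,0.6],255]
    - [[0,0,0.2],[0.2,0,0.8],255]
    - [[0,0,0.2],[0.2,0,0.8],255]
    - [[0,0,0.2],[0.2,0,0.7],130]
    - [[0,0,0.2],[0.2,0,0.6],80]
    - [[0,0,0.2],[0.2,0,0.6],30]
    - [[0,0,0.2],[0.2,0,0.6],0]

```text
clock: 13.25
tcp_pos: [0.5676, 0.098, 0.0304]
orientation: [0.0, -0.698, 0.716, -0.0]
wrist_force: [0.1, 0.2, -0.6]
finger_gap: 0.0853
grip_force: 0.0
```

```bash
python3 go.py .5666 .0984 .17 178.6 .5205 -.3086 .17 64.5
```

```text
t 13.25 tcp [0.5676 0.098  0.0304] yaw 178.5 gap 0.0853 grip 0.0 F [ 0.1  0.2 -0.6] j [ 0.03  0.42 -0.24  0.9   0.   -1.51]
[0.5666, 0.0984, 0.17, 178.6] turn [-0.1  0.  -0.1] shift [ -0.04   0.09 -13.96]
[0.5205, -0.3086, 0.17, 64.5] turn [-0.00e+00  1.00e-01  1.14e+02] shift [ 40.76   3.63 -13.97]
```

Request:
carry_out:
  steps:
    - [[0,0,0],[0,0,-3],0]
    - [[0,0,0],[0,0,-8],0]
    - [[0,0,8],[1,0.1,-13],0]
    - [[0,0,18],[6,0.5,-14],0]
    - [[0,0,28],[12,1,-14],0]
    - [[0,0,38],[18,1.6,-14],0]
    - [[0,0,48],[24,2.1,-14],0]
    - [[0,0,58],[30,2.7,-14],0]

```text
clock: 14.25
tcp_pos: [0.5321, -0.2032, 0.1702]
orientation: [0.0, -0.26, 0.966, -0.0]
wrist_force: [0.4, -0.2, -0.5]
finger_gap: 0.0848
grip_force: 0.0
```

```bash
python3 go.py .5205 -.3086 .12 64.5
python3 - <<'E'
from h import *
im,d=look('top','top3'); P=cloud('top',d)
def rect(name,c,h,z0,z1):
    m=(abs(P[...,0]-c[0])<h)&(abs(P[...,1]-c[1])<h)&(P[...,2]>z0)&(P[...,2]<z1); p=P[m]
    if len(p)<5: print(name,len(p)); return
    r=cv2.minAreaRect((p[:,:2]*1000).astype(np.float32)); print(name,len(p),np.round(r[0],1),np.round(r[1],1),round(r[2],1),p.mean(0).round(4))
rect('low',(.564,-.018),.043,.06,.07); rect('tall',(.566,.101),.043,.07,.081)
rect('sL',(.568,.156),.02,.084,.1);rect('sR',(.562,-.073),.02,.084,.1)
E
```

```text
t 14.25 tcp [ 0.5321 -0.2032  0.1702] yaw 120.2 gap 0.0848 grip 0.0 F [ 0.4 -0.2 -0.5] j [-0.51  0.31 -0.04  1.22  0.   -1.03]
[0.5205, -0.3086, 0.12, 64.5] turn [-0.   0.1 55.7] shift [ 6.3  -8.53  5.03]
low 171 [564.4 -17.5] [60.8 35.6] 0.7 [ 0.564  -0.0174  0.0638]
tall 100 [568.7 115.4] [56.8 46.4] 86.2 [0.5679 0.1021 0.074 ]
sL 43 [568.4 156. ] [11.2 25.5] 85.2 [0.5685 0.1561 0.0897]
sR 69 [562.1 -73.3] [24.5 25.9] 84.0 [ 0.5621 -0.0733  0.089 ]
```

Both blocks are within about 2 mm of their targets. Now the spindle.

Request:
carry_out:
  steps:
    - [[0,0,10],[2,-2.5,0],0]
    - [[0,0,20],[4.5,-6,1],0]
    - [[0,0,30],[6.3,-8.5,2],0]
    - [[0,0,40],[6.3,-8.5,3.5],0]
    - [[0,0,50],[6.3,-8.5,5],0]
    - [[0,0,55.7],[6.3,-8.5,5],0]
    - [[0,0,55.7],[6.3,-8.5,5],0]
    - [[0,0,55.7],[6.3,-8.5,5],0]

```text
clock: 15.3
tcp_pos: [0.5215, -0.3065, 0.1202]
orientation: [0.0, 0.217, 0.976, -0.0]
wrist_force: [-0.9, -0.1, -0.4]
finger_gap: 0.0855
grip_force: 0.0
```

```bash
python3 go.py .5205 -.3086 .012 64.5
python3 - <<'E'
from h import *
im,d=look('top','top4')
a=cv2.resize(im[110:220,340:460,::-1],None,fx=3.3,fy=3.3,interpolation=2)
im,d=look('side','side4'); b=cv2.resize(im[280:400,250:420,::-1],None,fx=2.3,fy=3.3*110/120,interpolation=2)
cv2.imwrite('pics/m4.png',np.hstack([a,cv2.resize(b,(400,a.shape[0]))]))
E
```

```text
t 15.3 tcp [ 0.5215 -0.3065  0.1202] yaw 64.9 gap 0.0855 grip 0.0 F [-0.9 -0.1 -0.4] j [-0.66  0.41 -0.03  1.13  0.   -0.23]
[0.5205, -0.3086, 0.012, 64.5] turn [0.  0.  0.4] shift [ 0.   -0.23 10.82]
```

View pics/m4.png

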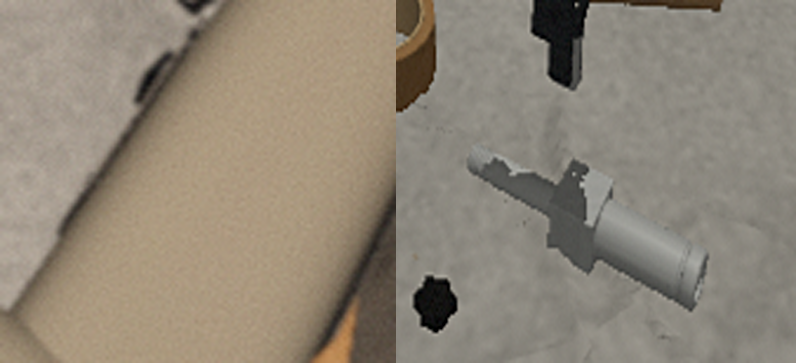

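The top view is blocked by the arm. The side view shows the finger at (565,80) straight above the boss at (585,205), lined up. Descending.

Request:
carry_out:
  steps:
    - [[0,0,0.4],[0,-0.2,2],0]
    - [[0,0,0.4],[0,-0.2,5],0]
    - [[0,0,0.4],[0,-0.2,8],0]
    - [[0,0,0.4],[0,-0.2,10],0]
    - [[0,0,0.4],[0,-0.2,10.8],0]
    - [[0,0,0.4],[0,-0.2,10.8],40]
    - [[0,0,0.4],[0,-0.2,10.8],70]
    - [[0,0,0.4],[0,-0.2,10.8],90]

```text
clock: 16.4
tcp_pos: [0.521, -0.3088, 0.013]
orientation: [0.001, 0.221, 0.975, -0.0]
wrist_force: [-0.2, 0.5, -0.2]
finger_gap: 0.0553
grip_force: 0.0
```

Request:
carry_out:
  steps:
    - [[0,0,0],[0,0,0],110]
    - [[0,0,0],[0,0,0],130]
    - [[0,0,0],[0,0,0],150]
    - [[0,0,0],[0,0,0],200]
    - [[0,0,0],[0,0,0],255]
    - [[0,0,0],[0,0,0],255]
    - [[0,0,0],[0,0,0],255]
    - [[0,0,0],[0,0,0],255]

```text
clock: 17.4
tcp_pos: [0.5204, -0.3095, 0.0132]
orientation: [0.001, 0.222, 0.975, -0.001]
wrist_force: [-2.5, -2.0, 4.9]
finger_gap: 0.0383
grip_force: 59.4
```

```bash
python3 go.py .5205 -.3086 .20 64.5 .566 .0414 .20 -1.6
```

```text
t 17.4 tcp [ 0.5204 -0.3095  0.0132] yaw 64.4 gap 0.0383 grip 59.4 F [-2.5 -2.   4.9] j [-0.67  0.49 -0.18  0.9  -0.   -0.22]
[0.5205, -0.3086, 0.2, 64.5] turn [-0.1  0.1 -0.1] shift [ 1.000e-02  5.000e-02 -1.868e+01]
[0.566, 0.0414, 0.2, -1.6] turn [-0.   0.1 66. ] shift [ 11.05  33.58 -18.76]
```

Request:
carry_out:
  steps:
    - [[0,0,0],[0,0,-0.6],255]
    - [[0,0,0],[0,0,-2],255]
    - [[0,0,0],[0,0,-5],255]
    - [[0,0,0],[0,0,-9],255]
    - [[0,0,3],[0,0,-13.5],255]
    - [[0,0,8],[0.5,1.5,-17.5],255]
    - [[0,0,14],[1.8,5,-18.7],255]
    - [[0,0,21],[3.3,10,-18.7],255]

```text
clock: 18.4
tcp_pos: [0.5346, -0.2039, 0.201]
orientation: [0.002, 0.398, 0.917, 0.0]
wrist_force: [1.7, 0.4, -3.0]
finger_gap: 0.0379
grip_force: 60.8
```

```bash
python3 go.py .566 .0414 .20 -1.6
python3 - <<'E'
from h import *
im,d=look('side','side5'); cv2.imwrite('pics/m5.png',cv2.resize(im[150:360,220:480,::-1],None,fx=3,fy=2.8,interpolation=2))
E
```

```text
t 18.4 tcp [ 0.5346 -0.2039  0.201 ] yaw 43.1 gap 0.0379 grip 60.8 F [ 1.7  0.4 -3. ] j [-0.5   0.31  0.02  1.29  0.    0.31]
[0.566, 0.0414, 0.2, -1.6] turn [ 0.2  0.1 44.7] shift [15.78 19.04  0.08]
```

View pics/m5.png

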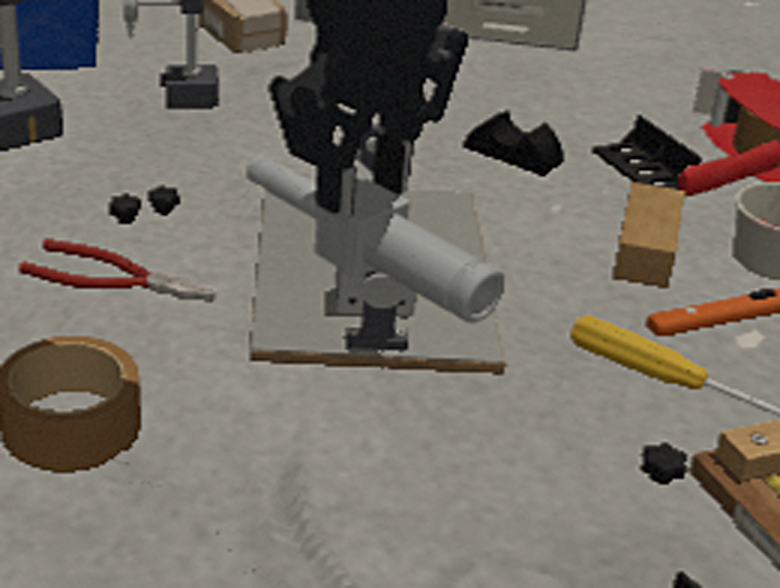

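The spindle is held by its boss at (355,230), thick end towards the camera, and looks level. I'll carry it over the blocks.

Request:
carry_out:
  steps:
    - [[0,0,5],[2,2.4,0],255]
    - [[0,0,11],[4.5,5.4,0],255]
    - [[0,0,18],[7.5,9,0],255]
    - [[0,0,25],[10.5,12.6,0],255]
    - [[0,0,32],[13,15.6,0],255]
    - [[0,0,38],[15,18,0],255]
    - [[0,0,43],[15.8,19,2],255]
    - [[0,0,44.7],[15.8,19,5],255]

```text
clock: 19.45
tcp_pos: [0.564, 0.0431, 0.1497]
orientation: [0.001, 0.714, 0.7, 0.001]
wrist_force: [-0.4, 0.0, -3.5]
finger_gap: 0.0383
grip_force: 61.0
```

Request:
carry_out:
  steps:
    - [[0,0,0],[0,0,0.5],255]
    - [[0,0,0],[0,0,1],255]
    - [[0,0,0],[0,0,1.5],255]
    - [[0,0,0],[0,0,2],255]
    - [[0,0,0],[0,0,2.5],255]
    - [[0,0,0],[0,0,2.5],255]
    - [[0,0,0],[0,0,2.5],255]
    - [[0,0,0],[0,0,2.5],255]

```text
clock: 20.45
tcp_pos: [0.5634, 0.0415, 0.1241]
orientation: [0.0, 0.715, 0.699, 0.0]
wrist_force: [0.2, 0.7, -3.2]
finger_gap: 0.0384
grip_force: 61.1
```

```bash
python3 go.py .566 .0414 .0665 -1.6
python3 - <<'E'
from h import *
im,d=look('side','side6'); P=cloud('side',d)
im2,d2=look('top','top6')
cv2.imwrite('pics/m6.png',cv2.resize(im[150:300,240:440,::-1],None,fx=4,fy=4,interpolation=2))
m=(abs(P[...,0]-.566)<.014)&(abs(P[...,1]-.0414)<.1)&(P[...,2]>.1)&(P[...,2]<.17)
p=P[m]
for a in np.arange(-.06,.15,.01):
    g=(p[:,1]>a)&(p[:,1]<a+.01)
    if g.sum()>3:
        k=p[g]; t=k[k[:,2]>k[:,2].max()-.004]; print(round(a,2),g.sum(),'ztop',np.percentile(k[:,2],[5,95]).round(4),'xmed at top',np.median(t[:,0]).round(4))
E
```

```text
t 20.45 tcp [0.5634 0.0415 0.1241] yaw -1.3 gap 0.0384 grip 61.1 F [ 0.2  0.7 -3.2] j [-0.07  0.33 -0.13  1.11  0.    1.52]
[0.566, 0.0414, 0.0665, -1.6] turn [ 0.  -0.   0.3] shift [-0.    0.25  5.76]
-0.06 63 ztop [0.1169 0.1487] xmed at top 0.5598
-0.05 51 ztop [0.1187 0.1501] xmed at top 0.562
-0.04 53 ztop [0.119 0.15 ] xmed at top 0.5607
-0.03 49 ztop [0.119 0.15 ] xmed at top 0.5623
-0.02 38 ztop [0.1194 0.1504] xmed at top 0.562
-0.01 23 ztop [0.1371 0.1505] xmed at top 0.5622
0.0 31 ztop [0.1428 0.1513] xmed at top 0.5627
0.01 26 ztop [0.1416 0.1508] xmed at top 0.5633
0.02 49 ztop [0.1454 0.1546] xmed at top 0.5673
0.03 27 ztop [0.1524 0.1555] xmed at top 0.5667
0.04 24 ztop [0.1526 0.1558] xmed at top 0.5649
0.05 21 ztop [0.1528 0.1554] xmed at top 0.5676
0.08 11 ztop [0.1415 0.1442] xmed at top 0.5653
0.09 16 ztop [0.1364 0.1439] xmed at top 0.5638
0.1 16 ztop [0.1363 0.1445] xmed at top 0.5644
0.11 14 ztop [0.1338 0.1444] xmed at top 0.5647
0.12 16 ztop [0.1357 0.1448] xmed at top 0.5676
0.13 10 ztop [0.1358 0.1441] xmed at top 0.5632
```

View pics/m6.png

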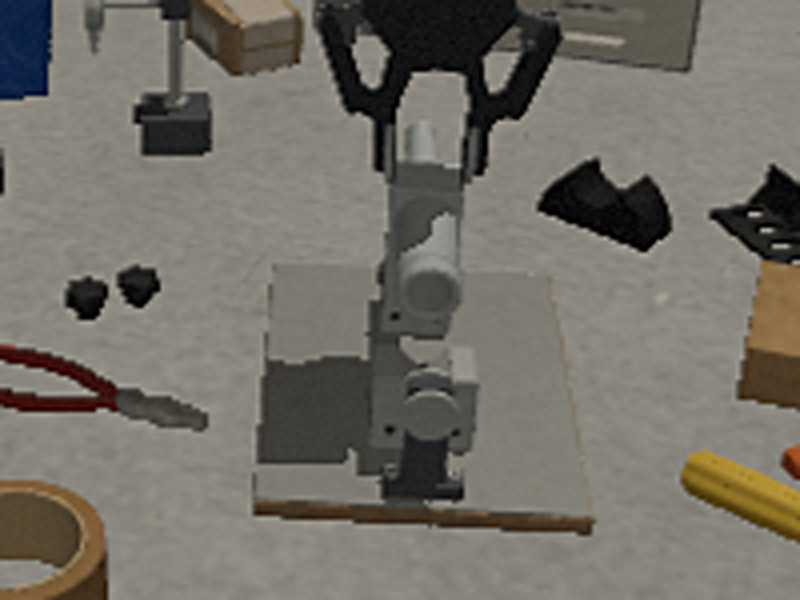

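The spindle is level (thick axis about 0.132, thin about 0.134) and its boss is centred at y≈0.041. Lowering it into the grooves.

Request:
carry_out:
  steps:
    - [[0,0,0.3],[0,0.25,1],255]
    - [[0,0,0.3],[0,0.25,2.2],255]
    - [[0,0,0.3],[0,0.25,3.4],255]
    - [[0,0,0.3],[0,0.25,4.4],255]
    - [[0,0,0.3],[0,0.25,5],255]
    - [[0,0,0.3],[0,0.25,5.4],255]
    - [[0,0,0.3],[0,0.25,5.6],255]
    - [[0,0,0.3],[0,0.25,5.6],255]

```text
clock: 21.55
tcp_pos: [0.566, 0.0414, 0.0681]
orientation: [0.0, 0.717, 0.697, 0.0]
wrist_force: [1.0, 0.4, -2.9]
finger_gap: 0.0387
grip_force: 61.2
```

Request:
carry_out:
  steps:
    - [[0,0,0],[0,0,0.1],255]
    - [[0,0,0],[0,0,0.2],255]
    - [[0,0,0],[0,0,0.25],255]
    - [[0,0,0],[0,0,0.25],255]
    - [[0,0,0],[0,0,0.25],255]
    - [[0,0,0],[0,0,0.25],255]
    - [[0,0,0],[0,0,0.25],255]
    - [[0,0,0],[0,0,0.25],255]
  force: 30

```text
clock: 22.55
tcp_pos: [0.5663, 0.0414, 0.0667]
orientation: [0.001, 0.717, 0.697, 0.001]
wrist_force: [-2.1, 0.4, 5.3]
finger_gap: 0.0386
grip_force: 63.0
```

Request:
carry_out:
  steps:
    - [[0,0,0],[0,0,0],150]
    - [[0,0,0],[0,0,0],130]
    - [[0,0,0],[0,0,0],110]
    - [[0,0,0],[0,0,0],90]
    - [[0,0,0],[0,0,0],70]
    - [[0,0,0],[0,0,0],40]
    - [[0,0,0],[0,0,0],0]
    - [[0,0,0],[0,0,0],0]

```text
clock: 23.55
tcp_pos: [0.5657, 0.0414, 0.0654]
orientation: [-0.0, 0.717, 0.697, 0.0]
wrist_force: [0.1, 0.2, 0.2]
finger_gap: 0.0855
grip_force: 0.0
```

```bash
python3 go.py .566 .0414 .25 -1.6 .394 .375 .25 94.5
```

```text
t 23.55 tcp [0.5657 0.0414 0.0654] yaw -1.6 gap 0.0855 grip 0.0 F [0.1 0.2 0.2] j [-0.07  0.38 -0.22  0.98  0.    1.53]
[0.566, 0.0414, 0.25, -1.6] turn [-0. -0.  0.] shift [ -0.     0.03 -18.46]
[0.394, 0.375, 0.25, 94.5] turn [  0.   -0.  -96.1] shift [ 32.87 -18.1  -18.46]
```

Request:
carry_out:
  steps:
    - [[0,0,0],[0,0,-2],0]
    - [[0,0,0],[0,0,-6],0]
    - [[0,0,0],[0,0,-12],0]
    - [[0,0,-10],[3,-1.6,-17],0]
    - [[0,0,-20],[8,-4.4,-18.5],0]
    - [[0,0,-30],[13,-7.2,-18.5],0]
    - [[0,0,-40],[18,-9.9,-18.5],0]
    - [[0,0,-50],[23,-12.7,-18.5],0]

```text
clock: 24.55
tcp_pos: [0.4443, 0.2763, 0.2507]
orientation: [0.0, 0.353, 0.936, 0.0]
wrist_force: [0.2, 0.7, 0.2]
finger_gap: 0.0857
grip_force: 0.0
```

```bash
python3 go.py .394 .375 .25 94.5;  python3 - <<'E'
from h import *
im,d=look('top','top7'); P=cloud('top',d)
m=(abs(P[...,0]-.566)<.03)&(abs(P[...,1]-.0414)<.1)&(P[...,2]>.078)&(P[...,2]<.12)
p=P[m]
for a in np.arange(-.06,.15,.01):
    g=(p[:,1]>a)&(p[:,1]<a+.01)
    if g.sum()>3: print(round(a,2),g.sum(),np.percentile(p[g,2],90).round(4),np.percentile(p[g,0],[2,98]).round(4))
cv2.imwrite('pics/m7.png',cv2.resize(im[120:280,100:340,::-1],None,fx=3.3,fy=3.3,interpolation=2))
E
```

```text
t 24.55 tcp [0.4443 0.2763 0.2507] yaw 48.7 gap 0.0857 grip 0.0 F [0.2 0.7 0.2] j [0.4  0.2  0.01 1.38 0.   1.12]
[0.394, 0.375, 0.25, 94.5] turn [  0.    0.  -45.8] shift [10.29  4.09  0.07]
-0.06 6 0.0924 [0.5614 0.5766]
-0.05 47 0.0943 [0.5475 0.5767]
-0.04 45 0.0942 [0.5462 0.5781]
-0.03 47 0.0945 [0.5475 0.5787]
-0.02 45 0.0951 [0.5477 0.5792]
-0.01 49 0.0941 [0.548 0.582]
0.0 46 0.0942 [0.5471 0.5765]
0.01 47 0.095 [0.5475 0.5787]
0.02 54 0.0984 [0.545  0.5843]
0.03 64 0.0995 [0.5446 0.5853]
0.04 63 0.0995 [0.5453 0.5868]
0.05 61 0.0987 [0.545  0.5843]
0.06 24 0.0907 [0.5482 0.5725]
0.07 26 0.0878 [0.5577 0.5738]
0.08 27 0.0861 [0.5539 0.5748]
0.09 26 0.0863 [0.5508 0.5821]
0.1 27 0.0852 [0.5519 0.5782]
0.11 27 0.0861 [0.5522 0.574 ]
0.12 22 0.086 [0.5592 0.5754]
0.13 14 0.086 [0.5611 0.5755]
```

View pics/m7.png

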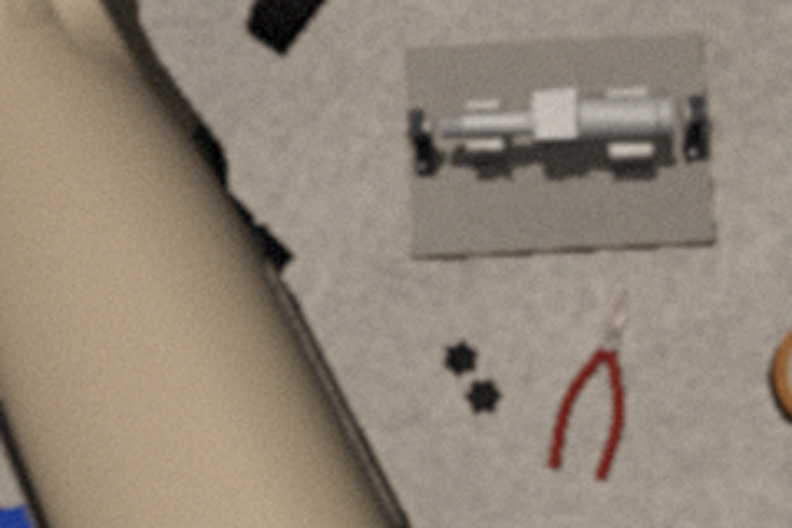

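The spindle rests in both grooves, level, with its middle at y≈0.0415 and the boss at (555,113) in the crop. Now the small gauge.

Request:
carry_out:
  steps:
    - [[0,0,-10],[3,1.2,0],0]
    - [[0,0,-20],[6,2.4,0],0]
    - [[0,0,-30],[9,3.6,0],0]
    - [[0,0,-40],[10.3,4.1,0],0]
    - [[0,0,-45.8],[10.3,4.1,0],0]
    - [[0,0,-45.8],[10.3,4.1,2],0]
    - [[0,0,-45.8],[10.3,4.1,3.5],0]
    - [[0,0,-45.8],[10.3,4.1,3.5],0]

```text
clock: 25.6
tcp_pos: [0.3946, 0.3732, 0.214]
orientation: [-0.001, -0.036, 0.999, -0.001]
wrist_force: [0.6, 0.6, 0.7]
finger_gap: 0.0853
grip_force: 0.0
```

```bash
python3 go.py .394 .375 .14 94.5;  python3 - <<'E'
from h import *
im,d=look('side','side8'); P=cloud('side',d)
m=(abs(P[...,0]-.394)<.04)&(abs(P[...,1]-.375)<.05)
for lo,hi in ((.03,.031),(.145,.178),(.155,.17)):
    k=P[m&(P[...,2]>lo)&(P[...,2]<hi)]
    if len(k): print(lo,len(k),k.min(0).round(3),k.max(0).round(3),k.mean(0).round(4))
cv2.imwrite('pics/m8.png',cv2.resize(im[60:210,190:350,::-1],None,fx=3.9,fy=3.9,interpolation=2))
E
```

```text
t 25.6 tcp [0.3946 0.3732 0.214 ] yaw 94.2 gap 0.0853 grip 0.0 F [0.6 0.6 0.7] j [ 0.61  0.25 -0.02  1.3   0.    0.54]
[0.394, 0.375, 0.14, 94.5] turn [-0.1 -0.1 -0.3] shift [0.03 0.2  7.4 ]
0.03 7 [0.374 0.345 0.03 ] [0.421 0.374 0.031] [0.3963 0.3591 0.0306]
0.145 73 [0.385 0.354 0.145] [0.404 0.371 0.178] [0.3945 0.3647 0.1616]
0.155 36 [0.386 0.361 0.156] [0.404 0.371 0.17 ] [0.3948 0.3649 0.1627]
```

View pics/m8.png

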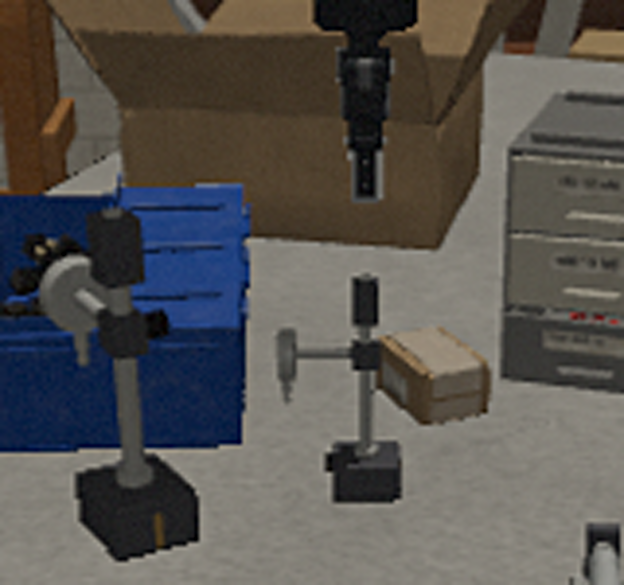

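The finger at (367,190) hangs right above the small gauge's head at (366,300). The near face of the head is at y≈0.364, which puts its centre at about 0.375. Descending and gripping.

Request:
carry_out:
  steps:
    - [[0,0,-0.3],[0,0.2,2],0]
    - [[0,0,-0.3],[0,0.2,4],0]
    - [[0,0,-0.3],[0,0.2,6],0]
    - [[0,0,-0.3],[0,0.2,7.4],0]
    - [[0,0,-0.3],[0,0.2,7.4],50]
    - [[0,0,-0.3],[0,0.2,7.4],100]
    - [[0,0,-0.3],[0,0.2,7.4],140]
    - [[0,0,-0.3],[0,0.2,7.4],160]

```text
clock: 26.65
tcp_pos: [0.3956, 0.3762, 0.142]
orientation: [0.0, -0.039, 0.999, 0.0]
wrist_force: [-0.9, 0.2, 0.8]
finger_gap: 0.0315
grip_force: 0.0
```

Request:
carry_out:
  steps:
    - [[0,0,0],[0,0,0],170]
    - [[0,0,0],[0,0,0],180]
    - [[0,0,0],[0,0,0],190]
    - [[0,0,0],[0,0,0],200]
    - [[0,0,0],[0,0,0],255]
    - [[0,0,0],[0,0,0],255]
    - [[0,0,0],[0,0,0],255]
    - [[0,0,0],[0,0,0],255]
  force: 70

```text
clock: 27.65
tcp_pos: [0.3955, 0.3758, 0.1418]
orientation: [0.0, -0.039, 0.999, 0.0]
wrist_force: [-1.4, -1.3, 5.5]
finger_gap: 0.0199
grip_force: 68.9
```

```bash
python3 go.py .394 .375 .28 94.5 .6275 .040 .28 88.5
```

```text
t 27.65 tcp [0.3955 0.3758 0.1418] yaw 94.5 gap 0.0199 grip 68.9 F [-1.4 -1.3  5.5] j [ 0.61  0.28 -0.15  1.13 -0.    0.53]
[0.394, 0.375, 0.28, 94.5] turn [ 0.  0. -0.] shift [  0.14  -0.07 -13.82]
[0.6275, 0.04, 0.28, 88.5] turn [0. 0. 6.] shift [-20.51 -35.3  -13.8 ]
```

Request:
carry_out:
  steps:
    - [[0,0,0],[0,0,-0.6],255]
    - [[0,0,0],[0,0,-2],255]
    - [[0,0,0],[0,0,-4.5],255]
    - [[0,0,0],[0,0,-8],255]
    - [[0,0,0],[0,0,-11.5],255]
    - [[0,0,0],[-1,-1.7,-13.8],255]
    - [[0,0,1],[-3,-5.2,-14],255]
    - [[0,0,2],[-5.5,-9.5,-14],255]

```text
clock: 28.65
tcp_pos: [0.4576, 0.2855, 0.2821]
orientation: [0.0, -0.023, 1.0, 0.0]
wrist_force: [0.8, -0.6, -7.7]
finger_gap: 0.0194
grip_force: 69.2
```

```bash
python3 go.py .6275 .040 .28 88.5
```

```text
t 28.65 tcp [0.4576 0.2855 0.2821] yaw 92.6 gap 0.0194 grip 69.2 F [ 0.8 -0.6 -7.7] j [0.41 0.23 0.12 1.46 0.   0.36]
[0.6275, 0.04, 0.28, 88.5] turn [0.1 0.  4.1] shift [-15.85 -25.3    0.18]
```

Request:
carry_out:
  steps:
    - [[0,0,0.5],[-2.4,-3.8,0],255]
    - [[0,0,1],[-5,-8,0],255]
    - [[0,0,2],[-7.8,-12.4,0],255]
    - [[0,0,3],[-10.5,-16.8,0],255]
    - [[0,0,4],[-13,-20.7,0],255]
    - [[0,0,4.1],[-14.8,-23.7,0],255]
    - [[0,0,4.1],[-15.7,-25,0],255]
    - [[0,0,4.1],[-15.9,-25.3,0.2],255]

```text
clock: 29.65
tcp_pos: [0.6277, 0.0395, 0.2789]
orientation: [-0.0, 0.014, 1.0, 0.0]
wrist_force: [0.4, 0.4, -8.1]
finger_gap: 0.0197
grip_force: 69.3
```

Request:
carry_out:
  steps:
    - [[0,0,0],[0,0,1],255]
    - [[0,0,0],[0,0,2.5],255]
    - [[0,0,0],[0,0,4],255]
    - [[0,0,0],[0,0,5.5],255]
    - [[0,0,0],[0,0,7],255]
    - [[0,0,0],[0,0,8],255]
    - [[0,0,0],[0,0,8.5],255]
    - [[0,0,0],[0,0,8.5],255]

```text
clock: 30.65
tcp_pos: [0.6274, 0.0396, 0.1942]
orientation: [-0.0, 0.014, 1.0, 0.0]
wrist_force: [-0.3, 0.2, -7.3]
finger_gap: 0.0197
grip_force: 69.3
```

```bash
python3 go.py .6275 .040 .1555 88.5;  python3 - <<'E'
from h import *
im,d=look('side','side9'); cv2.imwrite('pics/m9.png',cv2.resize(im[120:290,250:430,::-1],None,fx=3.5,fy=3.5,interpolation=2))
E
```

```text
t 30.65 tcp [0.6274 0.0396 0.1942] yaw 88.4 gap 0.0197 grip 69.3 F [-0.3  0.2 -7.3] j [-0.06  0.42  0.18  1.33  0.   -0.04]
[0.6275, 0.04, 0.1555, 88.5] turn [ 0.  -0.  -0.1] shift [-0.01  0.04  3.87]
```

View pics/m9.png

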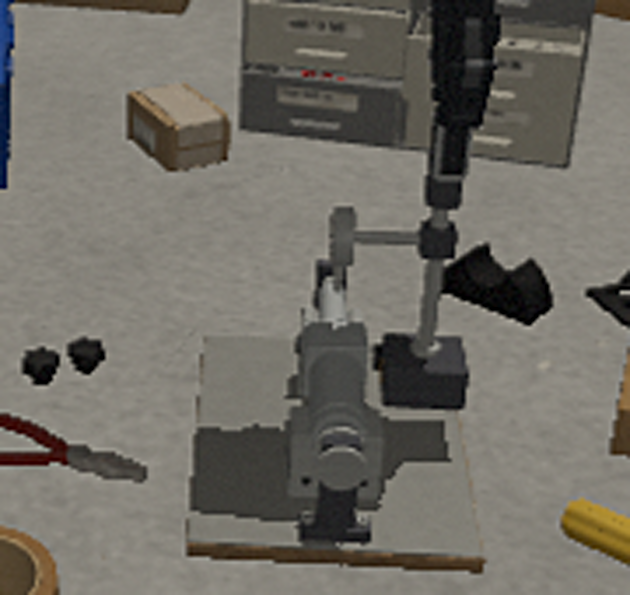

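The gauge stands over the spindle with the dial at (342,235) above the boss and the base at (425,370) clear of the blocks. I'll check the post's tilt numerically.

Run:
```python
from h import *
P=cloud('side',np.load('pics/side9.npy'))
m=(abs(P[...,0]-.627)<.05)&(abs(P[...,1]-.04)<.05)
for z in np.arange(.05,.2,.01):
    k=P[m&(P[...,2]>z)&(P[...,2]<z+.01)]
    if len(k): print(round(z,2),len(k),k[:,0].min().round(4),k[:,0].max().round(4),np.median(k,0).round(4))
m=(abs(P[...,0]-.565)<.022)&(abs(P[...,1]-.04)<.03)&(P[...,2]>.11); k=P[m];print('dial/feeler',len(k),k.min(0),np.median(k,0),k.max(0))
```

```text
0.05 42 0.5974 0.6514 [0.6214 0.0166 0.0577]
0.06 106 0.584 0.6513 [0.6184 0.015  0.0653]
0.07 116 0.5814 0.6526 [0.6187 0.0163 0.0753]
0.08 282 0.5772 0.653 [0.6192 0.0288 0.0852]
0.09 69 0.5771 0.6348 [0.585  0.0357 0.0949]
0.1 22 0.6194 0.6313 [0.6246 0.0359 0.1049]
0.11 16 0.6204 0.6299 [0.6247 0.0353 0.1161]
0.12 20 0.6199 0.631 [0.6252 0.0366 0.1253]
0.13 22 0.6209 0.6308 [0.6244 0.0366 0.1344]
0.14 21 0.6201 0.6312 [0.6243 0.036  0.1465]
0.15 17 0.6203 0.6311 [0.6255 0.0358 0.1546]
0.16 54 0.5775 0.6358 [0.618  0.0332 0.1675]
0.17 95 0.5771 0.6375 [0.6127 0.0362 0.1741]
0.18 43 0.6142 0.636 [0.6252 0.0358 0.1824]
0.19 17 0.6187 0.634 [0.6268 0.0347 0.1941]
0.2 49 0.6143 0.6367 [0.6246 0.0304 0.2051]
dial/feeler 312 [0.55616923 0.01052266 0.1316845 ] [0.57734794 0.02759897 0.18946926] [0.58679684 0.05978317 0.55904324]
```

The post is upright at (0.625, 0.04). Lowering.

Request:
carry_out:
  steps:
    - [[0,0,0],[0,0,0.6],255]
    - [[0,0,0],[0,0,1.3],255]
    - [[0,0,0],[0,0,2],255]
    - [[0,0,0],[0,0,2.6],255]
    - [[0,0,0],[0,0,3.1],255]
    - [[0,0,0],[0,0,3.5],255]
    - [[0,0,0],[0,0,3.7],255]
    - [[0,0,0],[0,0,3.7],255]

```text
clock: 31.7
tcp_pos: [0.6275, 0.0397, 0.1575]
orientation: [0.0, 0.014, 1.0, 0.0]
wrist_force: [-0.7, -0.3, -7.2]
finger_gap: 0.0201
grip_force: 69.4
```

Request:
carry_out:
  steps:
    - [[0,0,0],[0,0,0.1],255]
    - [[0,0,0],[0,0,0.2],255]
    - [[0,0,0],[0,0,0.25],255]
    - [[0,0,0],[0,0,0.25],255]
    - [[0,0,0],[0,0,0.25],255]
    - [[0,0,0],[0,0,0.25],255]
    - [[0,0,0],[0,0,0.25],255]
    - [[0,0,0],[0,0,0.25],255]

```text
clock: 32.7
tcp_pos: [0.6279, 0.0396, 0.1558]
orientation: [0.001, 0.014, 1.0, -0.0]
wrist_force: [-1.6, -1.1, 5.8]
finger_gap: 0.0199
grip_force: 70.9
```

Contact (+5.8 N). Opening gently, then rising straight up.

Request:
carry_out:
  steps:
    - [[0,0,0],[0,0,0],190]
    - [[0,0,0],[0,0,0],170]
    - [[0,0,0],[0,0,0],150]
    - [[0,0,0],[0,0,0],120]
    - [[0,0,0],[0,0,0],90]
    - [[0,0,0],[0,0,0],60]
    - [[0,0,0],[0,0,0],60]
    - [[0,0,0],[0,0,0],60]

```text
clock: 33.7
tcp_pos: [0.6274, 0.0397, 0.1549]
orientation: [0.0, 0.014, 1.0, 0.0]
wrist_force: [0.1, 0.4, -0.2]
finger_gap: 0.0654
grip_force: 0.0
```

Request:
carry_out:
  steps:
    - [[0,0,0],[0,0,-0.5],60]
    - [[0,0,0],[0,0,-1.5],60]
    - [[0,0,0],[0,0,-3],60]
    - [[0,0,0],[0,0,-5],60]
    - [[0,0,0],[0,0,-7],60]
    - [[0,0,0],[0,0,-9],60]
    - [[0,0,0],[0,0,-11],60]
    - [[0,0,0],[0,0,-12],60]

```text
clock: 34.7
tcp_pos: [0.6281, 0.0397, 0.2773]
orientation: [0.002, 0.014, 1.0, -0.0]
wrist_force: [-0.0, -0.4, -0.9]
finger_gap: 0.0653
grip_force: 0.0
```

```bash
python3 go.py
python3 - <<'E'
from h import *
im,d=look('side','side10'); cv2.imwrite('pics/m10.png',cv2.resize(im[120:290,250:430,::-1],None,fx=3.5,fy=3.5,interpolation=2))
P=cloud('side',d)
m=(abs(P[...,0]-.627)<.02)&(abs(P[...,1]-.04)<.03)
for z in (.055,.075,.1,.115,.15,.17,.18,.19):
    k=P[m&(P[...,2]>z)&(P[...,2]<z+.01)]
    if len(k): print(z,len(k),np.median(k,0).round(4))
E
```

```text
t 34.7 tcp [0.6281 0.0397 0.2773] yaw 88.4 gap 0.0653 grip 0.0 F [-0.  -0.4 -0.9] j [-0.06  0.42  0.37  1.52  0.   -0.04]
0.055 19 [0.6248 0.0359 0.0596]
0.075 21 [0.6256 0.0354 0.0801]
0.1 22 [0.6238 0.0356 0.1052]
0.115 18 [0.6245 0.0328 0.1192]
0.15 17 [0.6237 0.0352 0.1538]
0.17 44 [0.6242 0.0291 0.1751]
0.18 46 [0.6224 0.0297 0.1855]
0.19 48 [0.6254 0.0359 0.1934]
```

View pics/m10.png

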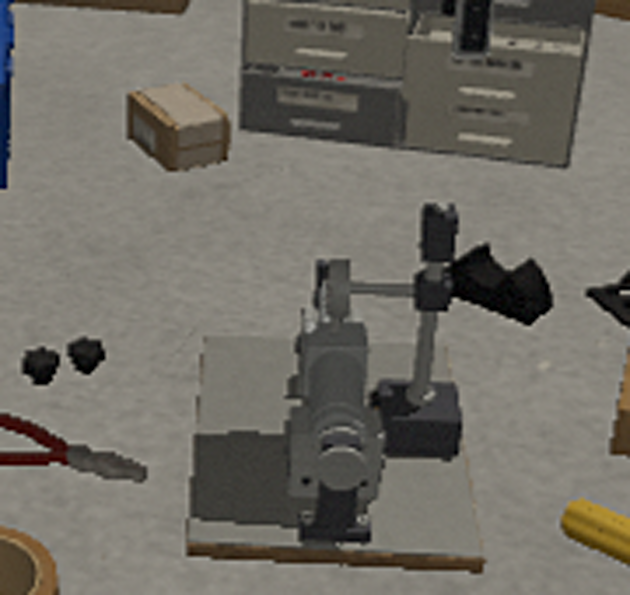

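The gauge stands upright at (0.6245, 0.04) with its feeler on the boss at (340,320). The spindle and blocks have not moved and the gripper is clear. Handing in.

```bash
python3 -c "
from workcell import env
print(env.hand_in())"
```

```text
the job is handed in; nothing more can be done
None
```

The job is handed in at about 35 s of the 109 s allowed, with no verdict returned: both V-blocks stand in place, the spindle lies level across them, the gauge stands upright with its feeler on the boss by the last picture (how far it is pressed was not measured), and the gripper is clear of everything.

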